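# Press the cafetiere's plunger home

### The arm

A 6-joint arm with a two-finger parallel gripper is mounted at the origin on a cart in front of the work surface, level with it; the furniture and walls round the work are solid. World frame = base frame: x ahead of the robot, y to its left, z up, the work surface at z = 0. Lengths are in m, angles in degrees, forces in N, time in s.
With the tool pointing down it reaches from about 0.375 to 0.9 m from the base axis. Payload 3.1 kg.
Tool frame: the origin (TCP) lies midway between the tips of the shut fingers; the grasp point (between the pads) lies 19 mm behind it; y points along the fingers, x is the direction in which the jaws open and shut, and the axes are right-handed (so a half turn about y gives the same grasp; the last joint's range is limited). The gripper opens to 87 mm and grips with 3 to 60 N. Pads are 19 mm wide; open, the fingers measure 117 mm over their backs; the gripper's body (75 mm by 190 mm) begins 51 mm behind the grasp point.
Start: joints at [54.288, 30.224, 82.088, -0, 67.689, -10.227], TCP at [0.269, 0.564, 0.201] pointing down, gripper open.
Joint ranges: [-176.69, 176.69], [-43.24, 126.21], [12.49, 139.97], [-82, 262], [0, 151.66], [-163.58, 163.58]. Speed limits (degrees/s): [159.86, 159.86, 180, 180, 180, 180].

### API

Orientations are given as a 3x3 rotation matrix whose columns are the frame's x, y, z axes.
In Python, from rig import bot, optics, spotter gives the robot as it stands. The module is installed in compiled form; this text tells all that it offers.
- The arm moves only by the shell command python3 -m inch 'ROWS' [OPENING]. ROWS is JSON, a list of rows, each a list of 2 entries, a list of its own where there are three numbers: the shift along the tool's x, y, z in m, then the turn about the tool's y in units of 5 degrees (1.0 is 5 degrees). In form: [[[tx, ty, tz], yaw], ...]. A call has 1 to 12 rows; each row is the pose to reach, as a shift and turn from the pose commanded when the call began, along the tool's axes at that moment; what a row does not reach only later rows make up. A row lasts 1/12 s, in which the tool goes at most 41.7 mm and 7.16 degrees, less where a joint would pass 70% of its speed; a pose out of reach is approached as far as the arm can. A call with a gripper value outside its range is refused whole. OPENING is the gripper command: -1 is fully open, 1 is shut, values between are in proportion, set as the call begins (- or left out, the last holds). The fingers move at their own pace and stop on an object; the grip force is fixed at half the most. Time passes only in rows, so rows that repeat a pose let the fingers close. It gives the time, the measured TCP pose, the force and the opening at its end, in the units of the state.
- bot.read_state(): the state, without advancing time (a new reading comes with each control period).
- optics.capture(name): name is "scene" or "side" or "wrist"; returns a dict with "pixels" (384x512x3 uint8, red, green, blue), "z_map" (384x512 float32, m along the optical axis (not along the pixel's ray), 0 where there is no reading), "mtx" (3x3 intrinsics, pixels), "k1" (the pictures are not rectified: a ray, as slopes to the right and down, at radius r is drawn at 1 + k1 r^2 times it, then the intrinsics apply), "world_from_camera" (4x4, takes a point from camera to world coordinates). Camera axes: x right, y down, z forward; pixel columns grow to the right and rows downward; lengths in m; the calibration is good to about 2 mm. A picture is of the moment at which its call begins.
- bot.hand_in(): hands the job in, once; it reports no verdict.
Trained networks look in the newest picture that a camera, given by its name, has taken for a name from the list of things; names that differ only in an ending like _2 or _b are one class to them, and where a whole thing is asked for, a point or a joint stands for the part that bears it (a point fixed in the world has none). Each returns a list of dicts, best first, with "confidence" (0 to 1); they miss things now and then, are a little off and sometimes report something else, mostly with a low value. They report only what shows in the picture. A call takes as long as a camera call.
- spotter.find_in(camera, query): "location" ([x, y, z] in m, in world coordinates, good to about 4 mm: the middle of the surface that is visible of it).
- spotter.masks_of(camera, query): "pixels" (384x512 bool, what is visible of it).
The state is a dict: "time_s": time; "joint_positions": joint angles; "qvel": joint speeds; "tau": joint torques, N m; "position": TCP position; "tcp_rot": TCP orientation; "force": force on the tool from outside, world axes, zero at the start; "moment": the same for the moment, N m; "opening": opening from 0.0 (shut) to 1.0 (fully open).
Only numpy, scipy, OpenCV 4.12 (cv2) and the standard library are available. Lean on these libraries where they do the work, as an engineer would, in place of code of your own. Each camera call takes 0.05 s, during which the arm holds its last target. There are 200 camera calls.

### The job

The coffee has brewed: with shut fingertips, slowly and gently press the middle of the round knob on top of the cafetiere (the tall glass coffee press on the wooden tray) straight down until its plunger is fully home, then withdraw. Do not put the fingers round the knob, and do not shove, tip, grip or lift the cafetiere. Leave the coffee jug, soap pump, mugs and sugar canister as they stand, and do not press the soap pump.

Things in the scene. Friction and masses are not known exactly. Their poses are not given: they have to be found in the camera images.
- knob_top (a point): centre of the flat top of the cafetiere's round white plunger knob, 37 mm in diameter and 12 mm high, about 221 mm above the worktop with the plunger up; z is up. It goes straight down with the plunger.
- cafetiere_plunger (a joint): plunger of the cafetiere, m: 0 fully up, 0.013 fully home (a hard stop, which jolts unless it is met slowly: press at 20 mm/s or less, with less than 10 N; more than 45 N would break the glass). It starts between 0 and 0.003. It moves down as it is pressed, resists with about 1.6 N of friction, has no spring and stays where it is left.
- cafetiere: the cafetiere: a clear glass cylinder 100 mm wide with a white lid, foot and handle, 114 x 158 x 212 mm overall, about 0.55 kg, standing loose on the tray. Origin at the centre of its footprint (handle included), on its underside, 9 mm above the worktop; the handle points along its -y and the glass's axis and the knob lie at y = +22 mm; z up. The top of the lid is 190 mm above the origin, 10 mm under the knob's underside when the plunger is up.
- tray: shallow wooden tray, 270 x 374 x 32 mm, fixed to the worktop, under the cafetiere and the coffee jug; origin at the centre of its underside, x across the short side, inner floor 9 mm up
- coffee_jug: low glass coffee jug with a white lid and handle, 105 x 152 x 112 mm, beside the cafetiere on the tray, not to be touched; origin at the centre of its underside, z up
- soap_pump: hand-soap bottle with a white pump head, 56 x 80 x 159 mm, loose on the worktop, not to be touched; origin at the centre of its underside, z up
- soap_pump_pump (a joint): pump head of the soap bottle, m: 0 up, 0.014 pressed; it must stay up
- mug_tall: tall beige mug with a handle, 82 x 120 x 94 mm, loose on the worktop, not to be touched; origin at the centre of its underside
- mug_small: small dark mug with a handle, 60 x 84 x 53 mm, loose on the worktop, not to be touched; origin at the centre of its underside
- canister: round sugar canister with a knobbed wooden lid, 77 x 77 x 85 mm, loose on the worktop, not to be touched; origin at the centre of its underside

How it is judged:
By the outcome, as a careful person would: the job done as asked, in the order asked, and still so for the second after the job is handed in, with the robot touching nothing.
It also fails if it takes over 38 s, if anything falls off the work surface, if the arm or the gripper's body presses on something with over 40 N, if the wrist force passes 120 N, or if a joint passes its speed limit or range.

## Working session

There is one attempt and no reset: what is moved stays moved. The work goes in short steps, Python scripts to look and compute and a shell command to move; the robot and the scene stay as the last step left them, time stands still between calls to the robot, and variables do not carry over. Pictures are saved under pics/ and viewed, about 8 in all and at most 12, crops included, and the job is handed in when it is done.

```bash
mkdir -p pics; cat > h.py <<'E'
import numpy as np, cv2
from rig import bot, optics, spotter
def cloud(c, m):
    m = m & (c["z_map"]>0); v,u=np.nonzero(m); z=c["z_map"][m]
    d=np.array([c["k1"]*1.0]) ; K=c["mtx"]
    p=cv2.undistortPoints(np.stack([u,v],1).astype(np.float64)[:,None],K,np.array([c["k1"],0,0,0.]))[:,0]
    P=np.c_[p*z[:,None],z]; T=c["world_from_camera"]
    return P@T[:3,:3].T+T[:3,3]
E
python3 - <<'E'
from h import *
s=bot.read_state(); print(s["time_s"],s["position"],np.round(s["tcp_rot"],3).tolist(),s["force"],s["opening"])
ims=[]
for n in ["scene","side"]:
    c=optics.capture(n); ims.append(c["pixels"])
    for q in ["knob_top","cafetiere","soap_pump","coffee_jug","mug_tall","mug_small","canister"]:
        print(n,q,[(np.round(r["location"],3).tolist(),round(r["confidence"],2)) for r in spotter.find_in(n,q)[:2]])
    for r in spotter.masks_of(n,"knob_top")[:1]:
        P=cloud(c,r["pixels"]); v,u=np.nonzero(r["pixels"]); print("mask",len(P),u.min(),u.max(),v.min(),v.max(),P.min(0),P.max(0),np.median(P,0))
    cv2.imwrite(f"pics/{n}.png",c["pixels"][:,:,::-1])
E
```

```text
0.0 [0.26841985 0.56354755 0.20008761] [[0.43, -0.001, -0.903], [0.903, -0.002, 0.43], [-0.002, -1.0, 0.0]] [0.2016773  0.2369019  0.01949522] 1.000249089597138
scene knob_top []
scene cafetiere [([0.541, 0.272, 0.129], 0.62), ([0.751, -0.006, 0.083], 0.27)]
scene soap_pump [([0.753, -0.01, 0.082], 0.73)]
scene coffee_jug [([0.541, 0.104, 0.086], 0.64)]
scene mug_tall [([0.722, 0.148, 0.064], 0.96)]
scene mug_small [([0.398, -0.351, 0.033], 0.85), ([0.75, -0.01, 0.079], 0.34)]
scene canister [([0.418, -0.229, 0.066], 0.84)]
mask 20 192 197 135 138 [0.55266913 0.27771856 0.21619984] [0.57962654 0.30655011 0.22571151] [0.56415052 0.2952953  0.22013697]
side knob_top [([0.565, 0.297, 0.22], 0.44)]
side cafetiere [([0.538, 0.283, 0.126], 0.72), ([0.76, -0.0, 0.153], 0.59)]
side soap_pump [([0.753, 0.0, 0.074], 0.75)]
side coffee_jug [([0.535, 0.108, 0.087], 0.72)]
side mug_tall [([0.726, 0.152, 0.073], 0.58)]
side mug_small [([0.39, -0.354, 0.037], 0.74)]
side canister [([0.41, -0.224, 0.061], 0.75)]
mask 30 182 189 158 162 [0.55101703 0.28431143 0.2128289 ] [0.58401391 0.30852811 0.22462255] [0.56731017 0.29546331 0.2190359 ]
```

View pics/scene.png

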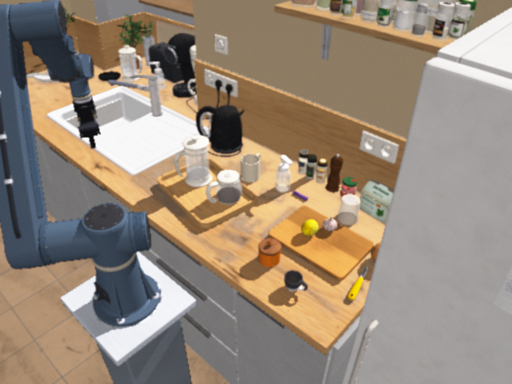

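View pics/side.png

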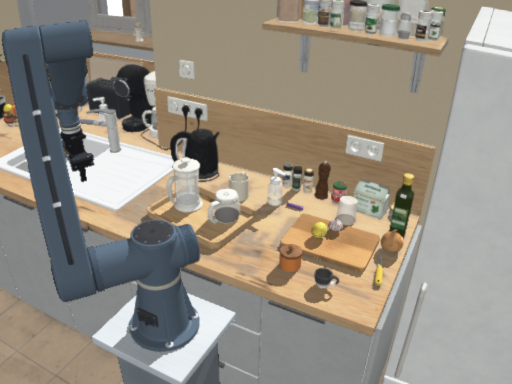

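Both views agree that the knob is near (0.566, 0.296, 0.22). It shows at about (195,136) in scene and (186,160) in side, on the tall press at the back left of the tray, and nothing tall blocks the way. I'll rise with the fingers shut and go above it.

```bash
python3 -m inch '[[[0,-0.035,0],0],[[0,-0.07,0],0],[[-0.01,-0.09,-0.03],0],[[-0.02,-0.09,-0.065],0],[[-0.03,-0.09,-0.1],0],[[-0.04,-0.09,-0.135],0],[[-0.05,-0.09,-0.17],0],[[-0.06,-0.09,-0.205],0],[[-0.07,-0.09,-0.24],0],[[-0.08,-0.09,-0.275],0],[[-0.09,-0.09,-0.3],0],[[-0.09,-0.09,-0.3],0]]' 1
python3 - <<'E'
from h import *
s=bot.read_state(); print(s["time_s"],s["position"],np.round(s["tcp_rot"],3).tolist(),s["force"],s["opening"])
for n in ["wrist","side"]:
    c=optics.capture(n); im=c["pixels"][:,:,::-1].copy()
    print(n,[(np.round(r["location"],4).tolist(),round(r["confidence"],2)) for r in spotter.find_in(n,"knob_top")[:3]])
    for r in spotter.masks_of(n,"knob_top")[:1]:
        P=cloud(c,r["pixels"]); v,u=np.nonzero(r["pixels"]); print("mask",len(P),u.min(),u.max(),v.min(),v.max(),P.min(0),P.max(0),np.median(P,0))
    cv2.imwrite(f"pics/{n}2.png",im)
E
```

```text
time_s: 1.9
position: [0.5053, 0.3498, 0.2909]
tcp_rot: [[0.435, 0.003, -0.9], [0.9, -0.002, 0.435], [-0.001, -1.0, -0.003]]
force: [-0.5, 0.5, -0.6]
opening: 0.174
1.9 [0.5052703  0.34976024 0.29087532] [[0.435, 0.003, -0.9], [0.9, -0.002, 0.435], [-0.001, -1.0, -0.003]] [-0.45577496  0.46949176 -0.55046663] 0.17396323271378503
wrist [([0.5747, 0.3042, 0.2186], 0.84)]
mask 242 240 255 265 283 [0.56850371 0.29425598 0.21759251] [0.58790811 0.31532082 0.22184084] [0.57845202 0.30474148 0.21971021]
side []
mask 43 182 190 157 162 [0.54916461 0.28120807 0.20915612] [0.58533707 0.3133762  0.22313475] [0.5686856  0.29502628 0.21982866]
```

View pics/wrist2.png

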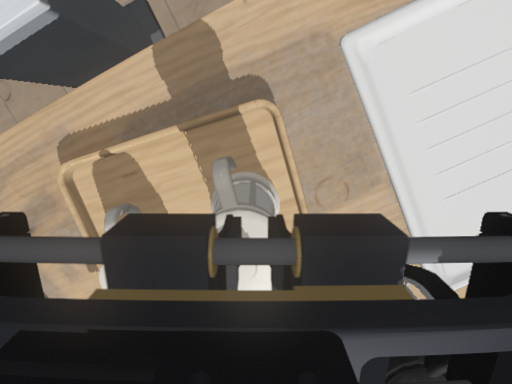

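The wrist view has the knob near pixel (248,274), mostly hidden behind the fingers. The handle is at (225,170) and the glass rim at (247,190). I'll go above the estimated position, where the knob should come clear of the fingers.

```bash
python3 -m inch '[[[-0.006,0,-0.025],0],[[-0.012,0,-0.05],0],[[-0.019,0,-0.08],0],[[-0.019,0,-0.08],0],[[-0.019,0,-0.08],0],[[-0.019,0,-0.08],0]]' 1
python3 - <<'E'
from h import *
s=bot.read_state(); print(s["time_s"],s["position"],np.round(s["tcp_rot"],3).tolist(),s["force"],s["opening"])
for n in ["wrist","side"]:
    c=optics.capture(n); im=c["pixels"][:,:,::-1].copy()
    print(n,[(np.round(r["location"],4).tolist(),round(r["confidence"],2)) for r in spotter.find_in(n,"knob_top")[:3]])
    for r in spotter.masks_of(n,"knob_top")[:1]:
        P=cloud(c,r["pixels"]); v,u=np.nonzero(r["pixels"]); print("mask",len(P),u.min(),u.max(),v.min(),v.max(),P.min(0),P.max(0),np.median(P,0))
    cv2.imwrite(f"pics/{n}3.png",im)
E
```

```text
time_s: 2.7
position: [0.564, 0.3032, 0.2909]
tcp_rot: [[0.429, -0.001, -0.903], [0.903, 0.0, 0.429], [-0.0, -1.0, 0.001]]
force: [-0.1, -0.2, 0.2]
opening: 0.002
2.7 [0.56398847 0.30320219 0.29087567] [[0.429, -0.001, -0.903], [0.903, 0.0, 0.429], [-0.0, -1.0, 0.001]] [-0.10776773 -0.17788627  0.17188441] 0.0018630721298344601
wrist [([0.5661, 0.2997, 0.2157], 0.94)]
mask 1172 237 274 178 215 [0.55311985 0.27833812 0.19947382] [0.59524324 0.31759684 0.313935  ] [0.5702546  0.30031788 0.21937216]
side [([0.568, 0.2968, 0.2214], 0.63)]
```

View pics/wrist3.png

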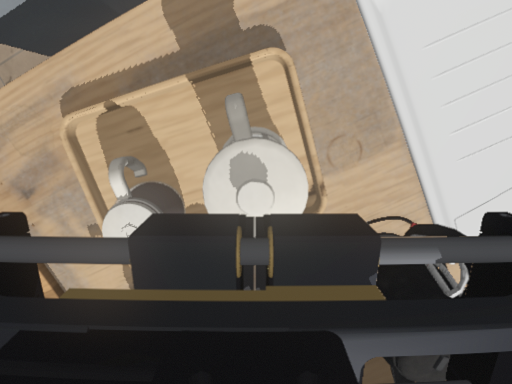

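The wrist view shows the whole knob as a white disc at about (255,197), nearly clear of the fingers. The handle is at (237,118), the jug at (145,215), and the kettle beyond the gripper at bottom right. Next I'll fit the knob's centre on its top plane.

```bash
python3 - <<'E'
from h import *
c=optics.capture("wrist"); m=spotter.masks_of("wrist","knob_top")[0]["pixels"]
P=cloud(c,m); Q=P[abs(P[:,2]-.2195)<.006]; print(len(P),len(Q),np.percentile(Q[:,2],[5,50,95]))
for p in (1,3): 
    k=cv2.minEnclosingCircle(Q[:,:2].astype(np.float32)); print("circle",k)
print("mid", (np.percentile(Q,2,axis=0)+np.percentile(Q,98,axis=0))/2, np.percentile(Q,98,axis=0)-np.percentile(Q,2,axis=0),Q.mean(0))
(cx,cy),r=cv2.minEnclosingCircle(np.argwhere(cv2.erode(m.astype(np.uint8),np.ones((3,3))))[:,::-1].astype(np.float32)); print(cx,cy,r)
s=bot.read_state(); d=np.array([Q[:,0].mean(),Q[:,1].mean(),.2195])-s["position"]; print(s["position"], s["tcp_rot"].T@d if hasattr(s["tcp_rot"],"T") else np.array(s["tcp_rot"]).T@d)
E
```

```text
1108 1098 [0.21727283 0.21947303 0.22071489]
circle ((0.5712597966194153, 0.29954177141189575), 0.0184034314006567)
circle ((0.5712597966194153, 0.29954177141189575), 0.0184034314006567)
mid [0.57034058 0.30020749 0.21879293] [0.03089785 0.03128153 0.00442067] [0.57021819 0.3002059  0.21932027]
255.04940795898438 195.9861602783203 18.393980026245117
[0.56461902 0.30271543 0.29119812] [ 0.00013156  0.07169858 -0.00612914]
```

```bash
python3 -m inch '[[[0,0,-0.007],0],[[0,0.015,-0.007],0],[[0,0.03,-0.007],0],[[0,0.042,-0.007],0],[[0,0.052,-0.007],0],[[0,0.058,-0.007],0],[[0,0.062,-0.007],0],[[0,0.062,-0.007],0],[[0,0.062,-0.007],0]]' 1
python3 - <<'E'
from h import *
s=bot.read_state(); print(s["time_s"],s["position"],s["force"])
c=optics.capture("wrist"); cv2.imwrite("pics/w4.png",cv2.resize(c["pixels"][100:260,150:360,::-1],None,fx=3,fy=3))
E
```

```text
time_s: 3.85
position: [0.5717, 0.2993, 0.2294]
tcp_rot: [[0.43, 0.001, -0.903], [0.903, 0.0, 0.43], [0.0, -1.0, -0.001]]
force: [-0.4, -0.2, 0.2]
opening: 0.0
3.85 [0.57174151 0.2993255  0.22939199] [-0.35258669 -0.18735602  0.16334097]
```

View pics/w4.png

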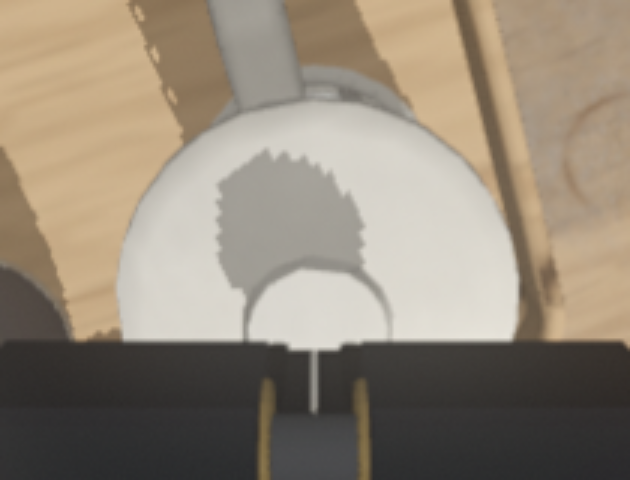

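The fingertips sit centred across the knob (crop x≈315) and about 10 mm above it. Pressing at about 12 mm/s.

```bash
python3 -m inch '[[[0,0.001,0],0],[[0,0.002,0],0],[[0,0.003,0],0],[[0,0.004,0],0],[[0,0.005,0],0],[[0,0.006,0],0],[[0,0.007,0],0],[[0,0.008,0],0],[[0,0.009,0],0],[[0,0.010,0],0],[[0,0.011,0],0],[[0,0.012,0],0]]' 1
```

```text
time_s: 4.9
position: [0.5713, 0.2993, 0.217]
tcp_rot: [[0.43, -0.0, -0.903], [0.903, -0.0, 0.43], [-0.0, -1.0, -0.0]]
force: [0.7, -0.7, -0.4]
opening: 0.007
```

```bash
python3 -m inch '[[[0,0.001,0],0],[[0,0.002,0],0],[[0,0.003,0],0],[[0,0.004,0],0],[[0,0.005,0],0]]' 1
```

```text
time_s: 5.32
position: [0.5713, 0.2993, 0.212]
tcp_rot: [[0.43, 0.0, -0.903], [0.903, 0.0, 0.43], [0.0, -1.0, -0.0]]
force: [-0.3, -0.1, 0.8]
opening: 0.008
```

```bash
python3 -m inch '[[[0,0.0006,0],0],[[0,0.0012,0],0],[[0,0.0018,0],0],[[0,0.0024,0],0],[[0,0.003,0],0]]' 1
```

```text
time_s: 5.73
position: [0.5713, 0.2993, 0.209]
tcp_rot: [[0.43, 0.0, -0.903], [0.903, 0.0, 0.43], [0.0, -1.0, -0.0]]
force: [0.4, -0.3, 0.3]
opening: 0.009
```

```bash
python3 -m inch '[[[0,0.0004,0],0],[[0,0.0008,0],0],[[0,0.0012,0],0]]' 1
```

```text
time_s: 5.98
position: [0.5714, 0.2993, 0.2078]
tcp_rot: [[0.43, 0.0, -0.903], [0.903, 0.0, 0.43], [0.0, -1.0, -0.0]]
force: [-0.5, -0.3, -0.1]
opening: 0.008
```

```bash
python3 - <<'E'
from h import *
c=optics.capture("wrist"); a=cv2.resize(c["pixels"][100:260,150:360,::-1],None,fx=2,fy=2)
m=spotter.masks_of("wrist","knob_top")
if m:
    P=cloud(c,m[0]["pixels"]); print(len(P),np.percentile(P,[2,50,98],axis=0))
d=optics.capture("side"); b=cv2.resize(d["pixels"][120:220,140:240,::-1],(320,320),interpolation=cv2.INTER_CUBIC)
cv2.imwrite("pics/w5.png",np.hstack([a,b]))
print(bot.read_state()["force"],bot.read_state()["position"])
E
```

```text
770 [[0.55402428 0.2911245  0.2158866 ]
 [0.56081484 0.30464968 0.21919624]
 [0.56939099 0.31651919 0.22081825]]
[0.67871101 0.48492896 0.26080895] [0.5712939  0.29929138 0.20782613]
```

View pics/w5.png

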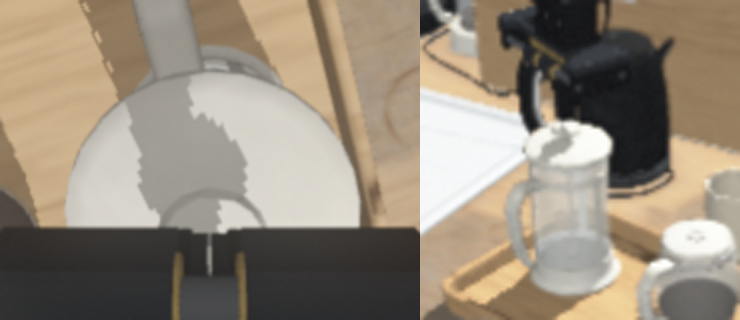

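The wrist depth still has the knob top at 0.219 although the TCP reads 0.208, and there is no contact force. That doesn't fit, so I'm checking where the tips really are.

```bash
python3 - <<'E'
from h import *
s=bot.read_state(); p=np.array(s["position"]); R=np.array(s["tcp_rot"])
for n in ("wrist","side","scene"):
    c=optics.capture(n); T=np.linalg.inv(c["world_from_camera"])
    def proj(X):
        q=T[:3,:3]@X+T[:3,3]; return np.round(cv2.projectPoints(q[None],np.zeros(3),np.zeros(3),c["mtx"],np.array([c["k1"],0,0,0.]))[0].ravel(),1), round(q[2],4)
    print(n,"cam",c["world_from_camera"][:3,3],"tcp",proj(p),"20mm up",proj(p+[0,0,.02]),"knob top",proj(np.array([.571,.2997,.2195])),"knob-13",proj(np.array([.571,.2997,.2065])))
    if n=="wrist":
        m=np.ones((384,512),bool); v,u=np.mgrid[:384,:512]
        for row in range(150,300,8):
            for col in (240,255,):
                mm=(v==row)&(u==col); P=cloud(c,mm); print(row,col,np.round(P,4).tolist())
    if n=="side": cv2.imwrite("pics/s6.png",cv2.resize(c["pixels"][130:190,150:230,::-1],None,fx=8,fy=8,interpolation=cv2.INTER_CUBIC))
E
```

```text
wrist cam [0.51037849 0.32761284 0.39248144] tcp (array([255.5, 216.5]), np.float64(0.1956)) 20mm up (array([255.6, 227.7]), np.float64(0.1763)) knob top (array([255.9, 222.1]), np.float64(0.1842)) knob-13 (array([255.8, 215.2]), np.float64(0.1968))
150 240 [[0.5275, 0.3087, 0.1983]]
150 255 [[0.5317, 0.3178, 0.1992]]
158 240 [[0.5322, 0.3065, 0.1996]]
158 255 [[0.5366, 0.3155, 0.1988]]
166 240 [[0.5371, 0.304, 0.1993]]
166 255 [[0.5415, 0.3131, 0.1989]]
174 240 [[0.542, 0.3016, 0.1996]]
174 255 [[0.5462, 0.3109, 0.2003]]
182 240 [[0.5469, 0.2992, 0.1996]]
182 255 [[0.5511, 0.3086, 0.2009]]
190 240 [[0.5521, 0.2967, 0.1994]]
190 255 [[0.5563, 0.3061, 0.2002]]
198 240 [[0.5529, 0.2972, 0.217]]
198 255 [[0.5567, 0.3059, 0.2182]]
206 240 [[0.5573, 0.2951, 0.2186]]
206 255 [[0.561, 0.3038, 0.2197]]
214 240 [[0.5581, 0.2954, 0.2317]]
214 255 [[0.5656, 0.3016, 0.2201]]
222 240 [[0.5586, 0.2958, 0.244]]
222 255 [[0.5639, 0.3024, 0.2389]]
230 240 [[0.5382, 0.3096, 0.3136]]
230 255 [[0.5634, 0.3026, 0.252]]
238 240 [[0.5393, 0.3093, 0.3168]]
238 255 [[0.5425, 0.3125, 0.3134]]
246 240 [[0.5411
[... 276 characters left out ...]
82, 0.2992, 0.3027]]
278 255 [[0.5755, 0.2968, 0.2759]]
286 240 [[0.5602, 0.2983, 0.3044]]
286 255 [[0.5787, 0.2953, 0.2767]]
294 240 [[0.5488, 0.3052, 0.3282]]
294 255 [[0.5505, 0.3086, 0.3281]]
side cam [-0.77310658 -0.68558046  1.07670115] tcp (array([185.5, 161.8]), np.float64(1.8558)) 20mm up (array([185.2, 157.2]), np.float64(1.8454)) knob top (array([185.2, 159.1]), np.float64(1.8497)) knob-13 (array([185.4, 162.1]), np.float64(1.8565))
scene cam [-0.35949838 -0.86318606  1.08770194] tcp (array([195.1, 138.5]), np.float64(1.7037)) 20mm up (array([194.8, 134.1]), np.float64(1.6916)) knob top (array([194.8, 136. ]), np.float64(1.6967)) knob-13 (array([195. , 138.8]), np.float64(1.7045))
```

View pics/s6.png

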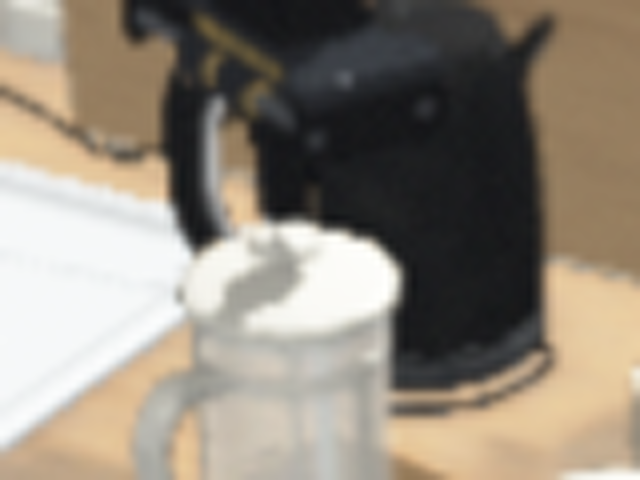

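In both the depth data and the side view, the fingertips end above the knob, with the visible front edge near z≈0.226. The knob-to-lid step is still about 20 mm, so the plunger hasn't been touched. The real tips therefore sit higher than the reported TCP, though still centred over the knob. I'll keep going slowly and watch the force and the knob-to-lid height.

```bash
cat > chk.py <<'E'
from h import *
s=bot.read_state(); c=optics.capture("wrist"); m=np.zeros((384,512),bool); m[130:260,200:310]=1
P=cloud(c,m); k=P[(np.hypot(P[:,0]-.571,P[:,1]-.2997)<.018)&(P[:,0]<.566)&(P[:,2]<.224)&(P[:,2]>.195)]
l=P[(np.hypot(P[:,0]-.571,P[:,1]-.2997)<.045)&(np.hypot(P[:,0]-.571,P[:,1]-.2997)>.025)&(abs(P[:,2]-.199)<.006)]
print(s["time_s"],"z",s["position"][2],"F",np.round(s["force"],2),"knob",len(k),np.percentile(k[:,2],[25,50,75]) if len(k) else 0,"lid",np.median(l[:,2]),"op",s["opening"])
E
python3 chk.py
python3 -m inch '[[[0,0.0006,0],0],[[0,0.0012,0],0],[[0,0.0018,0],0],[[0,0.0024,0],0],[[0,0.003,0],0],[[0,0.0036,0],0],[[0,0.0042,0],0],[[0,0.005,0],0]]' 1 | grep force
python3 chk.py
```

```text
6.2833 z 0.20788114969032656 F [ 0.08  0.44 -0.13] knob 919 [0.20223636 0.21855848 0.21945924] lid 0.1992926920452163 op 0.006374381879167743
force: [-0.4, -0.5, -0.7]
7.0 z 0.20281165026169085 F [-0.39 -0.47 -0.69] knob 904 [0.20168223 0.21839682 0.21937408] lid 0.19928178033197044 op 0.00336197853041815
```

```bash
python3 - <<'E'
from h import *
c=optics.capture("wrist"); a=cv2.resize(c["pixels"][180:260,215:295,::-1],(560,560),interpolation=cv2.INTER_CUBIC); cv2.imwrite("pics/w7.png",a)
v,u=np.mgrid[:384,:512]
for col in (248,255,262):
    print(col,[(r,)+tuple(np.round(cloud(c,(v==r)&(u==col))[0],4).tolist()) for r in range(198,232,3) if c["z_map"][r,col]>0])
E
```

```text
248 [(198, 0.5537, 0.3025, 0.2169), (201, 0.5549, 0.302, 0.2191), (204, 0.5567, 0.301, 0.2186), (207, 0.558, 0.3004, 0.22), (210, 0.5599, 0.2996, 0.2197), (213, 0.5614, 0.2988, 0.2202), (216, 0.5617, 0.2988, 0.2249), (219, 0.5616, 0.299, 0.2303), (222, 0.5618, 0.299, 0.2347), (225, 0.5613, 0.2994, 0.2407), (228, 0.5617, 0.2993, 0.2441), (231, 0.5616, 0.2994, 0.2484)]
255 [(198, 0.5553, 0.3064, 0.2179), (201, 0.557, 0.3057, 0.2181), (204, 0.5584, 0.305, 0.219), (207, 0.5601, 0.3042, 0.2192), (210, 0.5617, 0.3034, 0.2195), (213, 0.5634, 0.3026, 0.2197), (216, 0.5632, 0.3027, 0.2257), (219, 0.5633, 0.3026, 0.2305), (222, 0.5631, 0.3027, 0.2359), (225, 0.5633, 0.3026, 0.2399), (228, 0.5631, 0.3027, 0.2447), (231, 0.5631, 0.3027, 0.2485)]
262 [(198, 0.5574, 0.3102, 0.217), (201, 0.5588, 0.3095, 0.2181), (204, 0.5601, 0.3089, 0.2196), (207, 0.5617, 0.3081, 0.2199), (210, 0.5636, 0.3072, 0.2195), (213, 0.5655, 0.3064, 0.2191), (216, 0.5651, 0.3063, 0.2253), (219, 0.5651, 0.3062, 0.2303), (222, 0.5648, 0.3062, 0.2357), (225, 0.565, 0.306, 0.2396), (228, 0.5648, 0.306, 0.2442), (231, 0.5653, 0.3057, 0.247)]
```

View pics/w7.png

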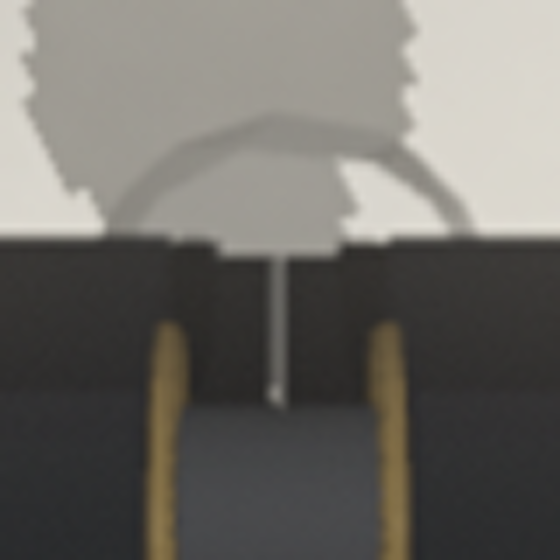

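The flat finger face ends just above the knob top, at about row 214 and z≈0.221, and centred on it. The tips are about 18 mm above the reported TCP, and contact is close. Continuing slowly.

```bash
for i in 1; do python3 -m inch '[[[0,0.0006,0],0],[[0,0.0012,0],0],[[0,0.0018,0],0],[[0,0.0024,0],0],[[0,0.003,0],0],[[0,0.0036,0],0],[[0,0.0042,0],0],[[0,0.005,0],0]]' 1 | grep force; done
python3 chk.py
```

```text
force: [-0.5, -0.5, 1.0]
7.7667 z 0.19791298934012203 F [-0.47 -0.52  1.  ] knob 929 [0.20164355 0.21770127 0.21882573] lid 0.1993120357319722 op 0.006326870490233999
```

```bash
python3 -m inch '[[[0,0.0006,0],0],[[0,0.0012,0],0],[[0,0.0018,0],0],[[0,0.0024,0],0],[[0,0.003,0],0],[[0,0.0036,0],0],[[0,0.004,0],0]]' 1 | grep force
python3 chk.py
```

```text
force: [-0.7, -0.2, 1.0]
8.4 z 0.19376923930659765 F [-0.69 -0.2   1.01] knob 937 [0.21131736 0.21394305 0.21503026] lid 0.199300241845154 op 0.00185440208727251
```

Contact confirmed: the knob is moving 1:1 with the tool at about 1 N. Around 7 mm remain.

```bash
python3 -m inch '[[[0,0.0006,0],0],[[0,0.0012,0],0],[[0,0.0018,0],0],[[0,0.0024,0],0],[[0,0.003,0],0],[[0,0.0036,0],0],[[0,0.0042,0],0],[[0,0.0048,0],0]]' 1 | grep force
python3 chk.py
```

```text
force: [0.1, -0.3, 0.9]
9.1167 z 0.1890040686474027 F [ 0.07 -0.26  0.85] knob 936 [0.20795608 0.20959174 0.21130203] lid 0.19930156924330195 op 0.0006748374318289383
```

```bash
python3 -m inch '[[[0,0.0004,0],0],[[0,0.0008,0],0],[[0,0.0012,0],0]]' 1 | grep force
python3 chk.py
```

```text
force: [-0.9, 0.4, 1.7]
9.4167 z 0.18784213612115247 F [-0.85  0.37  1.73] knob 933 [0.20701892 0.20854537 0.21104387] lid 0.19930459703346115 op 0.006057333685518624
```

```bash
python3 -m inch '[[[0,0.0003,0],0],[[0,0.0006,0],0],[[0,0.0009,0],0]]' 1 | grep force
python3 chk.py
```

```text
force: [-2.3, -2.0, 4.6]
9.7167 z 0.1873873165566768 F [-2.25 -2.    4.64] knob 937 [0.20678328 0.20811074 0.21158963] lid 0.1993171162736697 op 0.00652540148634821
```

```bash
python3 -m inch '[[[0,0.0003,0],0],[[0,0.0006,0],0]]' 1 | grep force
python3 chk.py
```

```text
force: [-3.1, -1.0, 8.3]
9.9333 z 0.1873942604297769 F [-3.08 -1.    8.26] knob 943 [0.20679263 0.20822058 0.21173182] lid 0.19930700457720002 op 0.003761009334800008
```

Hard stop reached: no further travel and the force has risen to 8.3 N, still under 10. Withdrawing straight up.

```bash
python3 -m inch '[[[0,-0.0005,0],0],[[0,-0.001,0],0],[[0,-0.002,0],0],[[0,-0.005,0],0],[[0,-0.012,0],0],[[0,-0.025,0],0],[[0,-0.045,0],0],[[0,-0.07,0],0],[[0,-0.095,0],0],[[0,-0.11,0],0],[[0,-0.11,0],0],[[0,-0.11,0],0]]' 1
python3 - <<'E'
from h import *
c=optics.capture("wrist"); m=spotter.masks_of("wrist","knob_top")
for r in m[:1]:
    P=cloud(c,r["pixels"]); print("knob",np.percentile(P,[2,50,98],axis=0))
d=optics.capture("side")
for q in ["cafetiere","soap_pump","coffee_jug","mug_tall"]: print(q,[(np.round(r["location"],3).tolist(),round(r["confidence"],2)) for r in spotter.find_in("side",q)[:1]])
cv2.imwrite("pics/end.png",np.hstack([cv2.resize(c["pixels"][:,:,::-1],(400,300)),cv2.resize(d["pixels"][120:220,130:263,::-1],(400,300))]))
v,u=np.mgrid[:384,:512]
P=cloud(c,c["z_map"]>0); rr=np.hypot(P[:,0]-.571,P[:,1]-.2997)
for a,b in((0,.012),(.025,.045)):
    q=P[(rr>=a)&(rr<b)&(P[:,2]<.23)&(P[:,2]>.18)]; print(a,len(q),np.median(q[:,2]))
E
```

```text
time_s: 10.98
position: [0.5717, 0.2994, 0.2973]
tcp_rot: [[0.43, 0.002, -0.903], [0.903, 0.001, 0.43], [0.002, -1.0, -0.002]]
force: [-0.7, -0.1, -0.6]
opening: 0.005
knob [[0.5547763  0.28377324 0.20495493]
 [0.57019159 0.29995933 0.20827891]
 [0.58623706 0.3158138  0.2098762 ]]
cafetiere [([0.535, 0.283, 0.126], 0.63)]
soap_pump [([0.755, 0.004, 0.08], 0.6)]
coffee_jug [([0.534, 0.11, 0.082], 0.61)]
mug_tall [([0.726, 0.148, 0.074], 0.87)]
0 469 0.20865413820989104
0.025 3824 0.19927001433120492
```

View pics/end.png

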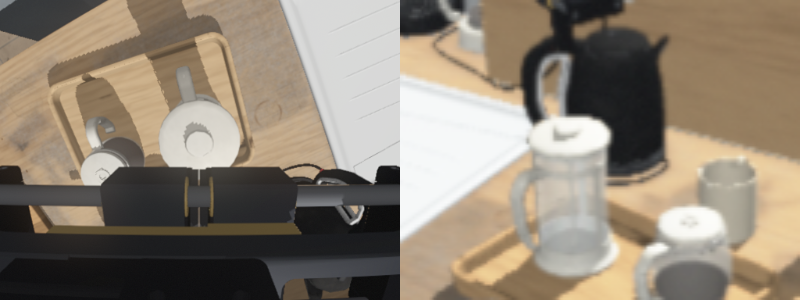

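The knob (199,143 in the left panel) now sits low over the lid, and the cafetiere and its neighbours stand as before. Handing in.

```bash
python3 -c "
from rig import bot; print(bot.hand_in())"
```

```text
the job is handed in; nothing more can be done
None
```

The cafetiere plunger is fully home, and I handed the job in about 11 s into the 38 s allowed. I pressed the middle of the knob straight down with shut fingertips, at about 5–7 mm/s while in contact. I stopped when the tool would go no further and the force had risen to 8.3 N (limit 10 N), then withdrew straight up.

**Last checks:**
- **Plunger:** the knob top measured 0.2083–0.2087 m against an expected 0.208 m. It sits 9.4 mm above the lid, where about 9 mm is expected when home; the 0.4 mm difference is within measuring error.
- **Cafetiere:** the knob's centre in plan was within 1 mm of where it started, so the cafetiere was not shoved or tipped.
- **Other things:** the coffee jug, soap pump and tall mug showed no movement beyond the detector's error. I did not re-measure the small mug, the canister or the soap pump's head; the arm never went near them.
- **Robot:** it was clear of everything, with no contact force beyond noise.

**What disagreed:** the fingertips turned out to be about 18–20 mm higher than the reported TCP position. The first descent, about 12 mm below where I expected contact, therefore touched nothing. I spotted this from the wrist depth and the missing contact force, and finished the press using the force readings and the measured knob height.

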